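# Seat an exhaust flange on the welding jig's mandrel and locating pin

### The job

Load the exhaust flange onto the welding jig: take it by its tube stub, lower it over the jig's central mandrel, and with a light touch turn it until one of its two locating holes finds the jig's pin and the plate slides fully home, flat on the ring. Be gentle: do not drop it, lean on it or force it round against the pin (contact forces on the jig, down and sideways together, stay under 50 N). Leave it released there, and leave the other things on the bench where they are.

Things in the scene. Friction and masses are not known exactly. Their poses are not given: they have to be found in the camera images.
- flange: Loose bare-steel exhaust flange, 0.5 to 0.75 kg: plate 120 (its x) x 92 (its y) x 6 mm with a round tube stub standing up from its middle. 40 mm bore through the plate. Origin: centre of the plate's underside; z up along the stub. Starts flat on the bench, stub up, at any yaw.
- stub_top (a point): Centre of the stub's open top, 61 mm above the plate's underside (55 mm above its upper face). The stub is a tube, 48 mm outside and 42 mm inside diameter: grasp it from above across its outside, at any yaw, being round.
- hole_a (a point): One of two equal 11 mm round locating holes right through the plate, at its underside, 44 mm from the centre along the flange's +x. Either hole may take the pin.
- hole_b (a point): The other 11 mm locating hole, 44 mm from the centre along the flange's -x.
- jig: Welding jig bolted to the bench, it does not move: grey square base 170 x 170 x 20 mm, on it a flat round aluminium ring 120 mm across and 4 mm thick, a steel mandrel in the centre and one locating pin. Origin: centre of the base's underside on the bench; z up along the mandrel.
- mandrel_top (a point): Top of the mandrel, the jig's vertical central shaft, 69 mm above the bench. 38 mm diameter up to 59 mm, then a cone narrowing to 22 mm at the top.
- seat (a point): Centre of the ring's top face, 24 mm above the bench, on the mandrel's axis: the flange's origin comes here when it is fully home.
- pin_mid (a point): NOT the pin: the middle of the arc where it may stand, 44 mm from the mandrel's axis along the jig's +x, at the pin's top height (42 mm above the bench, 18 above the seat). The 9 mm dark steel pin, its tip barely chamfered, is fixed on this arc within 0.5 rad either side of here, other each time and unmeasured: see it, or with the flange resting on it turn under light load till it drops.
- spray_can: Bystander: spray can, 62 mm diameter, 160 mm tall, standing; origin at the centre of its underside. Leave alone.
- wrench: Bystander: steel open-ended wrench lying flat, 180 mm long along its x axis. Leave alone.
- offcut: Bystander: short steel tube offcut, 60 mm diameter, 60 mm tall, standing upright; origin at the centre of its underside. Leave alone.
Things that resemble listed ones, but are neither listed nor needed, are in the scene too. Several things have the shape of the jig; the one meant has the colours described above. Leave any orange look-alike of the flange alone.

How it is judged:
By the outcome, as a careful person would: the job done as asked, in the order asked, and still so for the second after the job is handed in, with the robot touching nothing.
It also fails if it takes over 67 s, if anything falls off the work surface, if the arm or the gripper's body presses on something with over 40 N, if the wrist force passes 120 N, or if a joint passes its speed limit or range.

### The arm

A 6-joint arm with a two-finger parallel gripper is mounted at the origin on the work surface. World frame = base frame: x ahead of the robot, y to its left, z up, the work surface at z = 0. Lengths are in m, angles in rad, forces in N, time in s.
With the tool pointing down it reaches from about 0.225 to 0.875 m from the base axis. Payload 3.4 kg.
Tool frame: the origin (TCP) lies midway between the tips of the shut fingers; the grasp point (between the pads) lies 19 mm behind it (manip.grasp_offset is the distance from the TCP to the grasp point, in m); x points along the fingers, y is the direction in which the jaws open and shut, and the axes are right-handed (so a half turn about x gives the same grasp; the last joint's range is limited). The gripper opens to 85 mm and grips with 20 to 120 N. Pads are 22 mm wide; open, the fingers measure 114 mm over their backs; the gripper's body (76 mm by 85 mm) begins 54 mm behind the grasp point. The pads swing forward as they close: fully open they stand 13 mm farther back than shut.
Start: joints at [-0.121, 0.276, 1.505, -0, 1.361, -0.121], TCP at [0.575, -0, 0.231] pointing down, gripper open.
Joint ranges: [-2.89, 2.89], [-0.75, 2.08], [0.22, 2.7], [-1.18, 4.32], [0.11, 2.71], [-2.7, 2.7]. Speed limits (rad/s): [2.57, 2.57, 3.14, 3.14, 3.14, 3.14].

### API

Orientations are given as a unit quaternion [w, x, y, z].
In Python, from rig import manip gives the robot as it stands.
- The arm moves only by the shell command python3 -m creep 'ROWS' [OPENING] [FORCE]. ROWS is a JSON object of lists of equal length, an entry for each row: "delta_pos": the shift along the tool's x, y, z in cm, a list of three; "dr": the turn, a rotation vector about the tool's x, y, z in rad, a list of three. In form: {"delta_pos": [[dx, dy, dz], ...], "dr": [[rx, ry, rz], ...]}. A call has 1 to 10 rows; each row is the pose to reach, as a shift and turn from the pose commanded when the call began, along the tool's axes at that moment; what a row does not reach only later rows make up. A row lasts 1/10 s, in which the tool goes at most 50 mm and 8.59 degrees, less where a joint would pass 70% of its speed; a pose out of reach is approached as far as the arm can. A call with a gripper value outside its range is refused whole. OPENING is the opening, from -1 (shut) to 1 (fully open), set as the call begins (- or left out, the last holds). The fingers move at their own pace and stop on an object; FORCE is the grip in N (left out, the last holds). Time passes only in rows, so rows that repeat a pose let the fingers close. It gives the time, the measured TCP pose, the force and the opening at its end, in the units of the state.
- manip.get_state(): the state, without advancing time (a new reading comes with each control period).
- manip.get_image(name): name is "scene" or "side" or "wrist"; returns a dict with "pixels" (420x560x3 uint8, blue, green, red), "depth" (420x560 float32, m along the optical axis (not along the pixel's ray), 0 where there is no reading), "intrinsics" (3x3 intrinsics, pixels), "rvec" (rotation vector, rad) and "tvec" (3), from world to camera coordinates, as OpenCV has them. Camera axes: x right, y down, z forward; pixel columns grow to the right and rows downward; lengths in m; the calibration is good to about 2 mm. A picture is of the moment at which its call begins.
- manip.sign_off(): hands the job in, once; it reports no verdict.
The state is a dict: "clock": time; "qpos": joint angles; "qd": joint speeds; "effort": joint torques, N m; "position": TCP position; "ee_rot": TCP orientation; "contact_force": force on the tool from outside, world axes, zero at the start; "moment": the same for the moment, N m; "width": finger opening in m.
Only numpy, scipy, OpenCV 4.12 (cv2) and the standard library are available. Lean on these libraries where they do the work, as an engineer would, in place of code of your own. Each camera call takes 0.05 s, during which the arm holds its last target. There are 200 camera calls.

## Working session

There is one attempt and no reset: what is moved stays moved. The work goes in short steps, Python scripts to look and compute and a shell command to move; the robot and the scene stay as the last step left them, time stands still between calls to the robot, and variables do not carry over. Pictures are saved under pics/ and viewed, about 8 in all and at most 12, crops included, and the job is handed in when it is done.

```bash
ls; mkdir -p pics; cat > h.py <<'E'
import numpy as np, cv2
from rig import manip
def grab(n):
    d=manip.get_image(n); np.savez('pics/%s.npz'%n,**{k:np.array(v) for k,v in d.items()}); return d
def pts(d):
    K=np.array(d['intrinsics']);R=cv2.Rodrigues(np.array(d['rvec'],float))[0];t=np.array(d['tvec'],float).ravel()
    v,u=np.mgrid[:420,:560];z=d['depth']
    c=np.stack([(u-K[0,2])/K[0,0]*z,(v-K[1,2])/K[1,1]*z,z],-1)
    return (c-t)@R
def ray(d,u,v,h):
    K=np.array(d['intrinsics']);R=cv2.Rodrigues(np.array(d['rvec'],float))[0];t=np.array(d['tvec'],float).ravel()
    o=-R.T@t; r=R.T@np.linalg.inv(K)@[u,v,1]; return o+r*(h-o[2])/r[2]
def proj(d,p):
    return cv2.projectPoints(np.array([p],float),np.array(d['rvec'],float),np.array(d['tvec'],float),np.array(d['intrinsics'],float),None)[0].ravel()
E
python3 - <<'E'
from h import *
for n in('scene','side'):
    d=grab(n); cv2.imwrite('pics/%s0.png'%n,d['pixels']); 
    R=cv2.Rodrigues(np.array(d['rvec'],float))[0];print(n,-R.T@np.array(d['tvec'],float).ravel(),(d['depth']>0).mean())
d=grab('wrist');a=[cv2.imread('pics/%s0.png'%n) for n in('scene','side')]
cv2.imwrite('pics/wrist0.png',d['pixels'])
s=manip.get_state();print(s)
E
```

```text
pics
scene [1.02972397 0.26648531 0.88745707] 0.9961181972789116
side [0.35394398 0.56506549 0.65507455] 0.9960544217687075
{'clock': 0.15, 'qpos': array([-1.21002269e-01,  2.76421429e-01,  1.50585441e+00, -2.20778168e-05,
        1.36069887e+00, -1.20996762e-01]), 'qd': array([ 2.05893692e-03, -2.96362814e-03, -4.39657237e-03, -5.43616205e-05,
       -4.52892647e-04,  3.79489449e-04]), 'effort': array([ 9.65923646e-04, -4.17143512e+01, -2.46032345e+01, -1.26433165e-04,
        7.58384820e-03, -3.43765259e-05]), 'position': array([5.74596267e-01, 3.44705754e-05, 2.30649752e-01]), 'ee_rot': array([ 0.49961967,  0.49969281,  0.50037964, -0.50030739]), 'contact_force': array([0.19897622, 0.06439101, 0.03940753]), 'moment': array([-0.01646516, -0.02047836,  0.03628804]), 'width': 0.08534131937650402}
```

View pics/scene0.png

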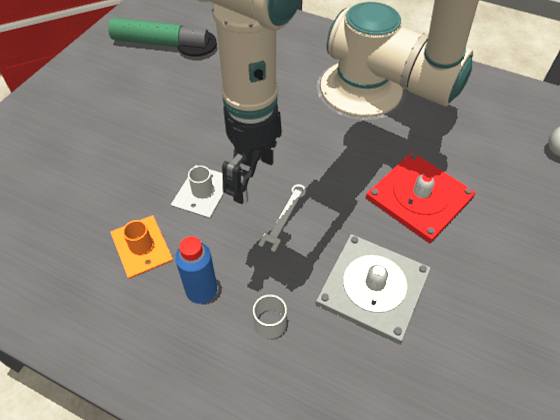

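View pics/side0.png

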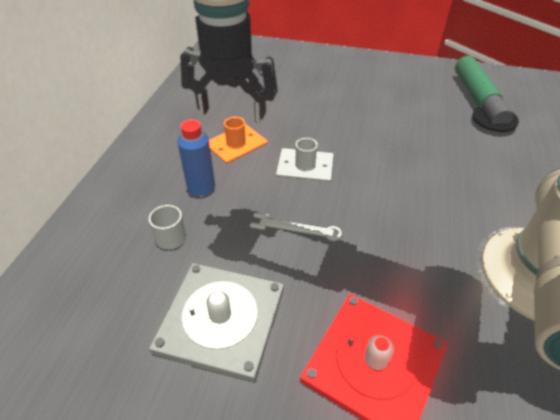

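The scene view shows two flange-shaped things: bare steel at scene (200,190) / side (306,160), and orange at scene (140,245), to be left alone. It also shows two jigs: a grey base with an aluminium ring at scene (375,287) / side (218,315), and a red one at scene (422,195). The bare-steel flange and the grey jig fit the description. The dark pin appears at scene (374,302) and side (193,312).

```bash
python3 - <<'E'
from h import *
from scipy.optimize import least_squares
L={n:dict(np.load('pics/%s.npz'%n)) for n in('scene','side')}
rois={'scene':dict(fl=(165,155,235,220),jig=(315,235,432,340)),'side':dict(fl=(270,130,340,185),jig=(150,260,290,380))}
def circ(P):
    A=np.c_[2*P[:,:2],np.ones(len(P))];s=np.linalg.lstsq(A,(P[:,:2]**2).sum(1),rcond=None)[0];return s[:2],np.sqrt(s[2]+s[:2]@s[:2])
crops=[]
for n,d in L.items():
    P=pts(d);print(n)
    for k,(a,b,c,e) in rois[n].items():
        q=P[b:e,a:c].reshape(-1,3);px=d['pixels'][b:e,a:c].reshape(-1,3).astype(int)
        zs=(.054,.066) if k=='fl' else (.064,.075)
        t=q[(q[:,2]>zs[0])&(q[:,2]<zs[1])]
        print(k,'top',len(t),t.mean(0).round(4),(t.min(0)).round(4),t.max(0).round(4), circ(t) if len(t)>5 else '')
        if k=='fl':
            m=(q[:,2]>.002)&(q[:,2]<.010)&(px.min(1)>120); r=cv2.minAreaRect(q[m][:,:2].astype(np.float32)*1000);print('plate',m.sum(),r)
        else:
            m=(q[:,2]>.019-.002)&(q[:,2]<.030)&(px.min(1)>100);r=cv2.minAreaRect(q[m][:,:2].astype(np.float32)*1000);print('base',m.sum(),r)
            w=q[(px.min(1)>215)&(q[:,2]<.03)&(q[:,2]>.02)];r=cv2.fitEllipse(cv2.convexHull(w[:,:2].astype(np.float32)*1000));print('ring',r)
        crops.append(cv2.resize(d['pixels'][b:e,a:c],(400,300),interpolation=cv2.INTER_CUBIC))
cv2.imwrite('pics/crops.png',np.vstack([np.hstack(crops[:2]),np.hstack(crops[2:])]))
E
```

```text
scene
fl top 153 [ 0.4849 -0.189   0.0588] [ 0.4598 -0.2142  0.054 ] [ 0.5085 -0.1661  0.0643] (array([ 0.48463123, -0.18952147]), np.float64(0.02239544458870582))
plate 1213 ((474.39544677734375, -206.7206268310547), (190.9349822998047, 149.1797332763672), 31.985551834106445)
jig top 73 [0.5434 0.2307 0.0664] [0.5261 0.2155 0.064 ] [0.5539 0.2445 0.0703] (array([0.53859663, 0.22980095]), np.float64(0.01269229975098739))
base 6366 ((538.8538818359375, 229.64065551757812), (169.89283752441406, 170.71371459960938), 88.88378143310547)
ring ((536.3722534179688, 229.280517578125), (120.05085754394531, 123.6648178100586), 96.21749114990234)
side
fl top 147 [ 0.4801 -0.1856  0.0583] [ 0.4574 -0.2115  0.054 ] [ 0.5044 -0.1625  0.0624] (array([ 0.48062836, -0.18688191]), np.float64(0.022283323892861445))
plate 1115 ((485.8963928222656, -214.57931518554688), (163.9849090576172, 186.16299438476562), 14.746600151062012)
jig top 109 [0.5316 0.2366 0.0663] [0.5198 0.218  0.0641] [0.5491 0.2463 0.0703] (array([0.5348335 , 0.23214796]), np.float64(0.012833677978373724))
base 9306 ((534.7283935546875, 232.05072021484375), (171.77186584472656, 170.29345703125), 89.03536987304688)
ring ((535.957275390625, 230.3502960205078), (122.18144226074219, 124.33705139160156), 13.622074127197266)
```

View pics/crops.png

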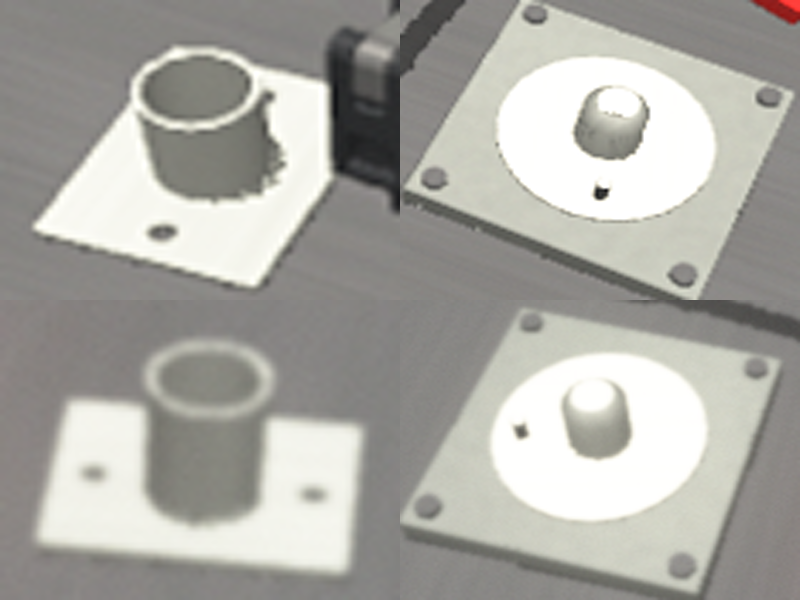

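The crops confirm it. The flange is bare steel, with holes at side (286,162) and (325,166) and scene (193,205). The jig is grey with an aluminium ring, and its pin is at scene (374,301) and side (192,312).

```bash
python3 - <<'E'
from h import *
L={n:dict(np.load('pics/%s.npz'%n)) for n in('scene','side')}
d=L['side']
def blob(d,u,v,r,thr):
    g=d['pixels'][v-r:v+r+1,u-r:u+r+1].min(2);m=g<thr;y,x=np.nonzero(m);return x.mean()+u-r,y.mean()+v-r,m.sum(),x.min()+u-r,x.max()+u-r,y.min()+v-r,y.max()+v-r
for n,u,v,h in(('side',286,162,.006),('side',325,166,.006),('scene',193,205,.006)):
    b=blob(L[n],u,v,4,190);print('hole',n,np.round(b,1),ray(L[n],*b[:2],h).round(4))
h=[ray(d,*blob(d,u,v,4,190)[:2],.006) for u,v in((286,162),(325,166))]
e=h[1]-h[0];print('mid',(h[0]+h[1])/2,'len',np.linalg.norm(e),'yaw',np.arctan2(e[1],e[0]))
for n,u,v in(('scene',374,301),('side',192,312)):
    b=blob(L[n],u,v,6,120);print('pin',n,np.round(b,1))
    print(L[n]['pixels'][v-6:v+8,u-5:u+6].min(2))
    for z in(.024,.033,.042):
        p=ray(L[n],*b[:2],z);e=p[:2]-[.5368,.2305];print(z,p.round(4),np.hypot(*e).round(4),np.arctan2(e[1],e[0]).round(3))
P=[pts(L['side'])[v,u] for v,u in((312,192),)];print(P)
E
```

```text
hole side [285.8 161.2   8.  284.  287.  160.  162. ] [ 0.5248 -0.1827  0.006 ]
hole side [324.5 165.2  10.  323.  326.  164.  166. ] [ 0.4366 -0.1914  0.006 ]
hole scene [192.9 204.9  14.  191.  195.  204.  206. ] [ 0.5269 -0.1858  0.006 ]
mid [ 0.48068545 -0.18702745  0.006     ] len 0.08862493473987584 yaw -3.0436562057723333
pin scene [373.4 302.4  15.  372.  375.  301.  304. ]
[[254 254 254 254 254 254 254 254 254 254 254]
 [254 254 254 255 251 253 254 254 254 254 254]
 [254 254 255 253 241 252 254 253 254 254 254]
 [254 255 255 230 253 255 255 244 252 254 254]
 [254 255 255 196 244 255 255 239 252 255 254]
 [255 255 248 125 152 246 255 221 254 255 254]
 [255 255 212  61  50  59  46 189 255 255 254]
 [255 255 186  45  58  54  73 248 255 255 254]
 [255 255 175  43  55  51 103 255 255 255 254]
 [255 255 238 107  58 111 217 255 255 254 254]
 [254 255 255 242 227 242 255 255 255 254 254]
 [254 255 255 255 255 255 255 255 254 254 254]
 [254 254 255 255 254 254 254 254 254 254 254]
 [255 255 255 254 254 254 254 254 254 254 254]]
0.024 [0.5784 0.2425 0.024 ] 0.0433 0.281
0.033 [0.5831 
[... 252 characters left out ...]
2 254 254]
 [252 244 232 231 227 209 187 225 251 253 254]
 [253 245 210 170 157 142 146 212 249 253 254]
 [253 248 212 142 110 104 124 193 245 253 254]
 [254 250 226 152 102  93 110 167 233 252 254]
 [253 252 239 176 109  93 105 148 222 250 253]
 [253 253 247 203 134 113 129 176 231 251 253]
 [254 253 251 233 187 177 202 231 248 253 254]
 [254 254 253 249 238 238 247 251 253 254 254]
 [254 254 254 253 252 252 253 253 254 254 254]
 [254 254 254 254 254 254 254 254 254 254 254]
 [254 254 254 254 254 254 254 254 254 254 254]]
0.024 [0.5786 0.2428 0.024 ] 0.0436 0.287
0.033 [0.5754 0.2474 0.033 ] 0.0421 0.413
0.042 [0.5722 0.252  0.042 ] 0.0414 0.546
[array([0.57498036, 0.24750136, 0.03434853])]
```

```bash
python3 - <<'E'
from h import *
d=dict(np.load('pics/wrist.npz'));R=cv2.Rodrigues(np.array(d['rvec'],float))[0];print(-R.T@d['tvec'].ravel(),R.round(2),d['intrinsics'][0,0])
for p in((.575,0,0),(.575,0,.231)):print(proj(d,p))
for n in('scene','side'):
    e=dict(np.load('pics/%s.npz'%n));P=pts(e);px=e['pixels'].astype(int)
    m=(px[...,0]>110)&(px[...,2]<70)&(P[...,2]>.02);print('can',P[m].mean(0))
E
python3 -m creep '{"delta_pos":[[0,-1,-5],[0,-2,-10],[0,-3,-15],[0,-3.8,-20],[0,-3.8,-23],[0,-3.8,-23],[0,-3.8,-23]],"dr":[[0,0,0],[0,0,0],[0,0,0],[0,0,0],[0,0,0],[0,0,0],[0,0,0]]}'
python3 - <<'E'
from h import *
d=grab('wrist');cv2.imwrite('pics/wrist1.png',d['pixels'])
print(proj(d,(.5367,.231,.069)),proj(d,(.578,.243,.042)),(d['depth']>0).mean())
E
```

```text
[0.57459879 0.07066832 0.37284188] [[ 1.   -0.   -0.  ]
 [ 0.   -0.96  0.28]
 [-0.   -0.28 -0.96]] 302.14300392999684
[274.47650758 182.74913285]
[274.91920893 266.49585902]
can [ 0.70935189 -0.05465674  0.09694146]
can [ 0.67720331 -0.03484411  0.07789995]
clock: 0.85
position: [0.5366, 0.2304, 0.2308]
ee_rot: [0.501, 0.499, 0.5, -0.5]
contact_force: [-0.5, 0.2, -0.9]
width: 0.0852
[273.9966337  194.39636278] [311.34578932 178.3787509 ] 0.9959778911564626
```

View pics/wrist1.png

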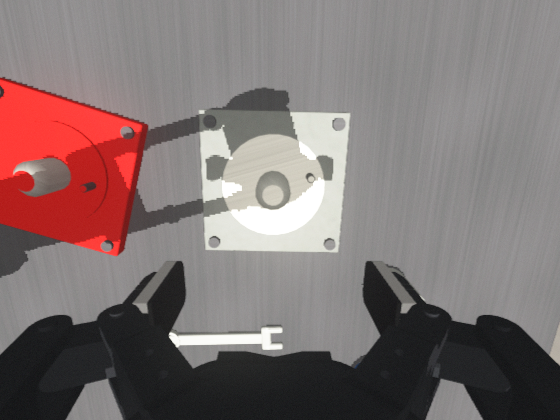

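The wrist view shows the grey jig below, with the mandrel top at (273,194) and the pin at (311,178), both where predicted. I'll refine these and compute the move to the flange.

```bash
python3 - <<'E'
from h import *
d=dict(np.load('pics/wrist.npz'));P=pts(d)
q=P[165:225,240:305].reshape(-1,3);t=q[(q[:,2]>.064)&(q[:,2]<.075)];print('mandrel top',t.mean(0),t.min(0),t.max(0),len(t))
q=P[168:190,300:322];m=(q[...,2]>.036);print('pin depth pts',q[m].mean(0),q[m].max(0),m.sum())
p=q[m].mean(0)[:2]-t.mean(0)[:2];print(np.hypot(*p),np.arctan2(p[1],p[0]))
print(d['pixels'][170:188,303:319].min(2))
px=d['pixels'].astype(int);q=P[100:260,190:360].reshape(-1,3);q=q[(q[:,2]>.017)&(q[:,2]<.022)]
print(cv2.minAreaRect(q[:,:2].astype(np.float32)*1000))
for u,v in((311,177),(311,178),(312,178),(310.5,178.5)):
    r=ray(d,u,v,.042);e=r[:2]-t.mean(0)[:2];print(r,np.hypot(*e),np.arctan2(e[1],e[0]))
E
```

```text
mandrel top [0.53485979 0.23268088 0.06635759] [0.51998819 0.21617057 0.06400195] [0.54927919 0.2452088  0.07005636] 250
pin depth pts [0.5729311  0.24816818 0.06689989] [0.58103771 0.3012011  0.37309047] 25
0.04110086557533039 0.3863523731019199
[[192 192 193 192 191 192 191 191 193 193 194 192 193 193 192 190]
 [191 191 191 190 192 193 190 192 194 192 191 191 190 191 193 192]
 [191 193 193 191 187 178 173 173 181 190 191 192 192 193 194 190]
 [193 193 191 184 144 104  90  98 134 174 188 190 191 188 188 190]
 [193 192 188 144  90  83  79  81  80 110 166 184 189 189 191 190]
 [192 192 172 114  81  82  85  94 100  96 141 180 190 192 193 192]
 [190 190 156  99  78  90 119 153 165 148 124 163 191 193 192 194]
 [188 188 160 104  84 126 175 192 192 193 165 136 173 192 191 226]
 [189 190 175 126  96 162 193 193 194 193 195 148 166 193 191 254]
 [193 193 196 166 121 168 194 194 192 195 193 151 166 193 193 254]
 [195 194 195 194 142 158 189 193 191 190 181 174 204 220 220 254]
 [194 191 193 195 164 141 165 182 182 181 157 245 254 254 254 255]
 [193 192 191 190 191 167 135 141 149 151 213 254 255 255 255 255]
 [190 190 190 192 192 191 187 177 178 189 254 255 255 255 255 255]
 [192 192 192 193 194 195 194 194 195 194 254 255 255 255 255 255]
 [194 196 193 195 194 193 195 195 201 207 254 255 255 255 255 255]
 [195 192 197 194 193 192 193 194 238 248 255 255 255 255 255 255]
 [193 195 193 192 194 191 217 228 253 255 255 255 255 255 255 255]]
((534.6775512695312, 230.55429077148438), (169.7745361328125, 170.28741455078125), 88.95377349853516)
[0.57756187 0.24453657 0.042     ] 0.044317324488366686 0.27081662653696076
[0.57760221 0.24342197 0.042     ] 0.04407137378543542 0.24620017987095458
[0.57870795 0.24342407 0.042     ] 0.0451450705854548 0.2402758664850645
[0.57706929 0.24286284 0.042     ] 0.043420205497410325 0.23670245587267885
```

The wrist camera puts the jig centre at (0.5347, 0.2306) and the pin at an angle of about 0.27 rad, radius 44 mm as it must be. Next I go above the flange.

```bash
python3 -m creep '{"delta_pos":[[0,-0.6,4.8],[0,-1.2,9.6],[0,-1.8,14.4],[0,-2.4,19.2],[0,-3,24],[0,-3.6,28.8],[0,-4.2,33.6],[0,-4.8,38.4],[0,-5.4,41.9],[0,-5.4,41.9]],"dr":[[0,0,0],[0,0,0],[0,0,0],[0,0,0],[0,0,0],[0,0,0],[0,0,0],[0,0,0],[0,0,0],[0,0,0]]}' 1 40
python3 - <<'E'
from h import *
d=grab('wrist');cv2.imwrite('pics/wrist2.png',d['pixels']);P=pts(d)
u,v=proj(d,(.4826,-.1882,.061)).astype(int);print(u,v)
q=P[v-45:v+45,u-45:u+45].reshape(-1,3);t=q[(q[:,2]>.055)&(q[:,2]<.066)]
print(len(t),t.mean(0),(t.min(0)+t.max(0))/2,np.ptp(t,0))
A=np.c_[2*t[:,:2],np.ones(len(t))];s=np.linalg.lstsq(A,(t[:,:2]**2).sum(1),rcond=None)[0];print('circ',s[:2],np.sqrt(s[2]+s[:2]@s[:2]))
m=(q[:,2]>.003)&(q[:,2]<.009)
# holes
for h in((.5265,-.1841),(.4388,-.1927)):
    a,b=proj(d,(*h,.006)).astype(int);g=d['pixels'][b-8:b+9,a-8:a+9].min(2);k=g<150;y,x=np.nonzero(k);r=ray(d,x.mean()+a-8,y.mean()+b-8,.006);print('hole',a,b,k.sum(),r)
E
```

```text
clock: 1.9
position: [0.4814, -0.1949, 0.2312]
ee_rot: [-0.499, -0.501, -0.497, 0.503]
contact_force: [0.2, 1.0, -0.0]
width: 0.0853
274 186
446 [ 0.48008965 -0.18974696  0.06005165] [ 0.47999504 -0.18928658  0.05884669] [0.04754918 0.04752019 0.00759991]
circ [ 0.48005981 -0.18912702] 0.02218111235497956
hole 310 173 74 [ 0.52415302 -0.18269987  0.006     ]
hole 239 181 92 [ 0.43704479 -0.19222145  0.006     ]
```

View pics/wrist2.png

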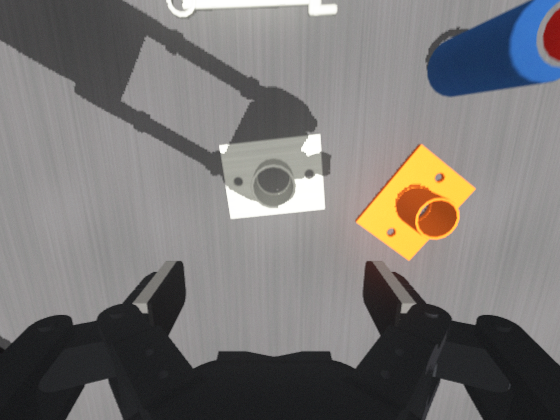

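The wrist view shows the bare flange at (272,185), with holes at (238,181) and (310,173) and the orange one clear at (430,215). The flange is at (0.481, -0.1885) with yaw 0.108. Descending.

```bash
python3 -m creep '{"delta_pos":[[3,-0.1,-0.05],[7.5,-0.1,-0.05],[12,-0.1,-0.05],[15,-0.1,-0.05],[17,-0.1,-0.05],[18.5,-0.1,-0.05],[18.5,-0.1,-0.05],[18.5,-0.1,-0.05]],"dr":[[0,0,0],[0,0,0],[0,0,0],[0,0,0],[0,0,0],[0,0,0],[0,0,0],[0,0,0]]}'
```

```text
clock: 2.75
position: [0.482, -0.1881, 0.0466]
ee_rot: [0.5, 0.5, 0.5, -0.5]
contact_force: [0.6, 0.6, 0.3]
width: 0.0851
```

```bash
python3 -m creep '{"delta_pos":[[1,0,0],[1.8,0,0],[2.4,0,0],[2.4,0,0],[2.4,0,0]],"dr":[[0,0,0],[0,0,0],[0,0,0],[0,0,0],[0,0,0]]}' && python3 -m creep '{"delta_pos":[[0,0,0],[0,0,0],[0,0,0],[0,0,0],[0,0,0],[0,0,0],[0,0,0],[0,0,0],[0,0,0],[0,0,0]],"dr":[[0,0,0],[0,0,0],[0,0,0],[0,0,0],[0,0,0],[0,0,0],[0,0,0],[0,0,0],[0,0,0],[0,0,0]]}' -0.6 50
```

```text
clock: 3.25
position: [0.482, -0.1885, 0.0222]
ee_rot: [0.5, 0.5, 0.5, -0.5]
contact_force: [0.3, -0.5, -0.9]
width: 0.0853
clock: 4.25
position: [0.4814, -0.1885, 0.0229]
ee_rot: [0.5, 0.499, 0.5, -0.5]
contact_force: [-2.6, 0.4, 6.0]
width: 0.0467
```

```bash
python3 -m creep '{"delta_pos":[[-0.3,0,0],[-1,0,0],[-2,0,0],[-4,0,0],[-7,0,0],[-10,0,0],[-13,0,0],[-14,0,0],[-14,0,0],[-14,0,0]],"dr":[[0,0,0],[0,0,0],[0,0,0],[0,0,0],[0,0,0],[0,0,0],[0,0,0],[0,0,0],[0,0,0],[0,0,0]]}'
python3 - <<'E'
from h import *
d=grab('wrist');cv2.imwrite('pics/wrist3.png',d['pixels']);P=pts(d);s=manip.get_state();print(s['position'],s['contact_force'],s['width'])
T=s['position'];w=P[...,2];m=(abs(w-(T[2]+.040))<.006)&(np.hypot(P[...,0]-T[0],P[...,1]-T[1])<.035)
print('top',m.sum(),P[m].mean(0)-T,(P[m].min(0)+P[m].max(0))/2-T,np.ptp(P[m],0))
m=(abs(w-(T[2]-.016))<.008)&(np.hypot(P[...,0]-T[0],P[...,1]-T[1])<.09)
q=P[m];print('plate',m.sum(),q.mean(0)-T);A=np.c_[q-T,np.ones(len(q))];n=np.linalg.lstsq(np.c_[q[:,:2]-T[:2],np.ones(len(q))],q[:,2]-T[2],rcond=None)[0];print('plane',n,cv2.minAreaRect(((q-T)[:,:2]*1000).astype(np.float32)))
E
```

```text
clock: 5.25
position: [0.481, -0.1879, 0.1611]
ee_rot: [0.499, 0.5, 0.501, -0.5]
contact_force: [0.0, 0.0, -7.0]
width: 0.0463
[ 0.48071848 -0.18775061  0.16057158] [ 0.45325878  0.37897305 -6.98027805] 0.04666334533530761
top 4333 [0.00012173 0.00202301 0.03803125] [-6.03596873e-05 -2.18158114e-04  3.99848049e-02] [0.0658319  0.04741317 0.01196786]
plate 17566 [ 0.00088477  0.02042006 -0.01656021]
plane [ 0.00051269 -0.01138828 -0.01632811] ((-0.00514984130859375, -0.8925628662109375), (120.89693450927734, 91.8872299194336), 5.402667999267578)
```

View pics/wrist3.png

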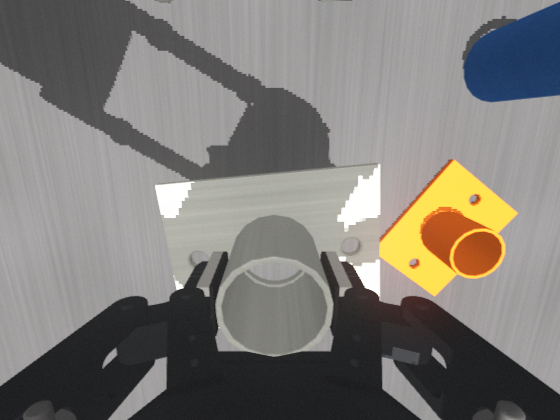

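The flange hangs straight in the grip: centre at the TCP, underside 22 mm below the TCP, yaw about 0.10, weight about 7 N. Now I carry it to the jig and turn it about +0.17.

```bash
python3 -m creep '{"delta_pos":[[0,0.3,-2],[0,0.8,-6],[0,1.4,-11],[0,2.1,-16],[0,2.8,-21.5],[0,3.5,-27],[0,4.2,-32.5],[0,4.8,-37],[0,5.2,-40.5],[0,5.4,-41.9]],"dr":[[0,0,0],[-0.02,0,0],[-0.04,0,0],[-0.06,0,0],[-0.08,0,0],[-0.1,0,0],[-0.12,0,0],[-0.14,0,0],[-0.16,0,0],[-0.17,0,0]]}' && python3 -m creep '{"delta_pos":[[0,0,0],[0,0,0],[0,0,0],[0,0,0]],"dr":[[0,0,0],[0,0,0],[0,0,0],[0,0,0]]}'
python3 - <<'E'
from h import *
from scipy.spatial.transform import Rotation as Ro
s=manip.get_state();T=s['position'];q=s['ee_rot'];print(T,s['contact_force'],s['width'],Ro.from_quat(np.r_[q[1:],q[0]]).as_matrix().round(3))
M={'scene':(.5387,.2297),'side':(.5348,.2321)}
for n in('scene','side'):
    d=grab(n);P=pts(d);w=P[...,2];m=(abs(w-(T[2]+.038))<.007)&(np.hypot(P[...,0]-T[0],P[...,1]-T[1])<.03)&(d['pixels'].min(2)>90)
    print(n,m.sum(),P[m].mean(0),(P[m].min(0)+P[m].max(0))/2,np.ptp(P[m],0))
    m=(abs(w-(T[2]-.0163))<.005)&(np.hypot(P[...,0]-T[0],P[...,1]-T[1])<.09);print(m.sum(),cv2.minAreaRect((P[m][:,:2]*1000).astype(np.float32)))
d=grab('wrist');P=pts(d);w=P[...,2]
m=(abs(w-(T[2]+.040))<.006)&(np.hypot(P[...,0]-T[0],P[...,1]-T[1])<.027);print('wrist top',(P[m].min(0)+P[m].max(0))/2)
m=(abs(w-(T[2]-.016))<.008)&(np.hypot(P[...,0]-T[0],P[...,1]-T[1])<.09);print(cv2.minAreaRect((P[m][:,:2]*1000).astype(np.float32)))
a,b=[dict(np.load('pics/%s.npz'%n))['pixels'] for n in('scene','side')]
cv2.imwrite('pics/pre.png',np.hstack([cv2.resize(a[200:350,300:450],(400,400)),cv2.resize(b[230:390,140:300],(400,400))]))
E
```

```text
clock: 6.3
position: [0.5354, 0.2356, 0.1601]
ee_rot: [0.54, 0.455, 0.543, -0.454]
contact_force: [0.6, -1.0, -6.2]
width: 0.0471
clock: 6.7
position: [0.5358, 0.2289, 0.1619]
ee_rot: [0.54, 0.456, 0.54, -0.457]
contact_force: [0.4, -0.3, -6.1]
width: 0.0468
[0.53579243 0.22894526 0.16193361] [ 0.37813772 -0.32150491 -6.1012605 ] 0.04677868997748764 [[-0.001  0.986  0.167]
 [-0.001  0.167 -0.986]
 [-1.    -0.001  0.001]]
scene 76 [0.54418743 0.21763965 0.19822391] [0.54297162 0.22730853 0.19767371] [0.03615423 0.04716136 0.00891944]
2224 ((538.8605346679688, 227.53549194335938), (123.09945678710938, 92.36482238769531), 14.841983795166016)
side 327 [0.53821253 0.23770812 0.19817323] [0.53452236 0.23123176 0.19971881] [0.05448915 0.04510979 0.01355638]
2943 ((536.36865234375, 230.04800415039062), (120.41236114501953, 93.66483306884766), 14.979454040527344)
wrist top [0.53515308 0.22937639 0.20182977]
((534.3484497070312, 234.84303283691406), (120.6530990600586, 79.42817687988281), 14.819988250732422)
```

View pics/pre.png

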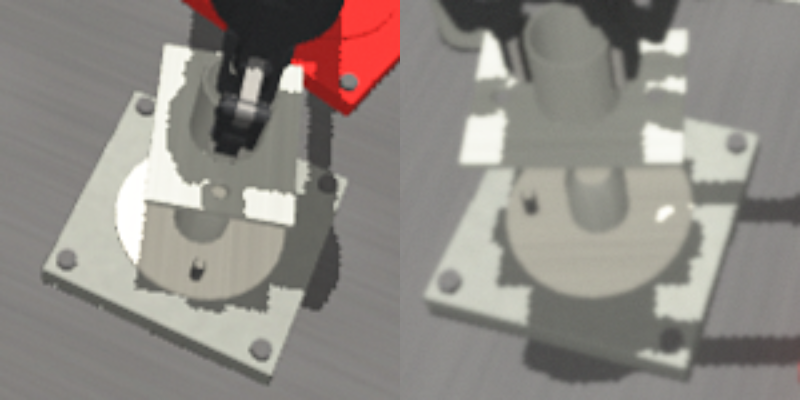

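The pre-insertion crops show the flange aligned above the jig with its hole on the pin's side. The pin stands clear in the shadow at scene (374.6,298.6) and side (192.4,308). I'll refine the pin angle and the residual offset.

```bash
python3 - <<'E'
from h import *
for n,u,v,c in(('scene',374.6,298.6,(.5389,.2296)),('side',192.4,308.5,(.5347,.2321))):
    d=dict(np.load('pics/%s.npz'%n));u0,v0=int(u),int(v);print(n);print(d['pixels'][v0-6:v0+10,u0-6:u0+7].min(2))
    for dv in(-1,0,1):
        e=ray(d,u,v+dv,.042)[:2]-c;print(dv,np.hypot(*e),np.arctan2(e[1],e[0]))
s=manip.get_state();print(s['position'],s['contact_force'])
E
```

```text
scene
[[157 155 155 156 156 158 156 157 157 157 158 159 158]
 [158 155 155 156 158 156 154 156 157 157 158 156 157]
 [157 156 155 155 157 157 155 155 156 156 157 157 157]
 [156 156 154 156 158 157 155 155 155 155 158 158 157]
 [158 156 155 158 160 143 149 155 157 157 157 156 157]
 [160 157 156 158 146 126 147 157 149 152 157 157 157]
 [159 156 156 162 115 141 159 159 130 146 159 156 156]
 [160 158 157 153  98 125 156 163 123 144 159 157 157]
 [159 159 160 129  72  81 124 134 113 143 158 157 156]
 [159 158 161 103  53  55  59  53  98 146 158 157 157]
 [159 159 154  93  50  58  58  62 127 155 159 157 156]
 [159 158 149  87  54  60  59  93 148 159 158 157 157]
 [158 156 162 119  75  67  74 131 156 159 159 156 157]
 [158 156 158 150 129 119 127 152 159 158 157 155 156]
 [158 158 160 161 160 157 157 158 157 157 157 155 158]
 [157 157 159 161 157 154 157 158 157 159 157 157 159]]
-1 0.04071418809803088 0.30022927526546095
0 0.042728896792655124 0.302667810689447
1 0.04473873749156241 0.3048813673590675
side
[[138 149 162 164 166 165 162 165 164 164 164 164 165]
 [146 156 162 164 164 164 16
[... 295 characters left out ...]
4 164]
 [163 156 142 132 131 126 116 108 125 151 162 163 163]
 [162 160 144 121 103  95  94  92 116 149 159 162 163]
 [164 161 148 121  92  86  80  84 109 143 159 163 164]
 [163 165 151 128  97  82  76  81 103 132 155 164 164]
 [164 162 157 137 102  83  76  80  99 131 154 161 164]
 [162 161 159 146 113  90  85  89 111 139 156 160 162]
 [163 165 158 154 133 115 108 117 133 150 157 160 162]
 [163 164 162 158 154 146 143 147 153 161 161 162 162]
 [163 164 162 163 160 162 161 160 163 163 163 164 166]]
-1 0.04164693913867177 0.28290856222691607
0 0.04150265676761035 0.3264839519365851
1 0.04143773209815673 0.3701230564408446
[0.53612557 0.22952532 0.16247524] [ 0.71692429 -0.17769017 -5.65253799]
```

```bash
python3 -m creep '{"delta_pos":[[0,-0.05,-0.1],[1,-0.05,-0.1],[3,-0.05,-0.1],[5,-0.05,-0.1],[6.5,-0.05,-0.1],[7,-0.05,-0.1],[7.2,-0.05,-0.1],[7.2,-0.05,-0.1],[7.2,-0.05,-0.1],[7.2,-0.05,-0.1]],"dr":[[-0.02,0,0],[-0.02,0,0],[-0.02,0,0],[-0.02,0,0],[-0.02,0,0],[-0.02,0,0],[-0.02,0,0],[-0.02,0,0],[-0.02,0,0],[-0.02,0,0]]}'; python3 -c "
from h import *
s=manip.get_state();print(s['position'],s['contact_force'],s['moment'])"
```

```text
clock: 7.85
position: [0.536, 0.2316, 0.0912]
ee_rot: [0.546, 0.451, 0.545, -0.45]
contact_force: [-1.1, 0.4, -5.8]
width: 0.0463
[0.53600829 0.23160308 0.09119618] [-1.08828312  0.37968627 -5.78535648] [-0.04862724 -0.03057445  0.02005857]
```

```bash
python3 -m creep '{"delta_pos":[[0.2,0,0],[0.4,0,0],[0.6,0,0],[0.8,0,0],[0.8,0,0],[0.8,0,0]],"dr":[[0,0,0],[0,0,0],[0,0,0],[0,0,0],[0,0,0],[0,0,0]]}'; python3 -m creep '{"delta_pos":[[0.1,0,0],[0.2,0,0],[0.3,0,0],[0.3,0,0],[0.3,0,0]],"dr":[[0,0,0],[0,0,0],[0,0,0],[0,0,0],[0,0,0]]}'
```

```text
clock: 8.45
position: [0.5353, 0.2314, 0.0822]
ee_rot: [0.545, 0.45, 0.545, -0.45]
contact_force: [-0.3, 0.1, -7.1]
width: 0.0467
clock: 8.95
position: [0.5354, 0.2314, 0.0793]
ee_rot: [0.545, 0.45, 0.545, -0.45]
contact_force: [0.3, 0.7, -6.9]
width: 0.0469
```

```bash
python3 -m creep '{"delta_pos":[[0.15,0,0],[0.3,0,0],[0.45,0,0],[0.6,0,0],[0.6,0,0]],"dr":[[0,0,0],[0,0,0],[0,0,0],[0,0,0],[0,0,0]]}'; python3 -m creep '{"delta_pos":[[0.15,0,0],[0.3,0,0],[0.45,0,0],[0.6,0,0],[0.6,0,0],[0.6,0,0]],"dr":[[0,0,0],[0,0,0],[0,0,0],[0,0,0],[0,0,0],[0,0,0]]}'
```

```text
clock: 9.45
position: [0.5352, 0.2313, 0.073]
ee_rot: [0.545, 0.45, 0.545, -0.45]
contact_force: [0.2, 0.0, -5.2]
width: 0.0465
clock: 10.05
position: [0.5354, 0.2314, 0.0673]
ee_rot: [0.545, 0.45, 0.545, -0.45]
contact_force: [0.4, -0.8, -7.0]
width: 0.0466
```

Clean so far, with the underside near z = 0.045. Now small steps onto the pin height (0.042).

```bash
Z='"dr":[[0,0,0],[0,0,0],[0,0,0],[0,0,0]]'; python3 -m creep '{"delta_pos":[[0.1,0,0],[0.2,0,0],[0.2,0,0],[0.2,0,0]],"dr":[[0,0,0],[0,0,0],[0,0,0],[0,0,0]]}'; python3 -m creep '{"delta_pos":[[0.1,0,0],[0.15,0,0],[0.15,0,0],[0.15,0,0]],"dr":[[0,0,0],[0,0,0],[0,0,0],[0,0,0]]}'
```

```text
clock: 10.45
position: [0.5353, 0.2314, 0.0653]
ee_rot: [0.545, 0.45, 0.545, -0.45]
contact_force: [0.8, 0.7, -6.5]
width: 0.0468
clock: 10.85
position: [0.5354, 0.2314, 0.0638]
ee_rot: [0.545, 0.45, 0.545, -0.45]
contact_force: [-0.5, 0.6, -7.3]
width: 0.0468
```

```bash
python3 -m creep '{"delta_pos":[[0.05,0,0],[0.1,0,0],[0.1,0,0],[0.1,0,0]],"dr":[[0,0,0],[0,0,0],[0,0,0],[0,0,0]]}'
```

```text
clock: 11.25
position: [0.5354, 0.2314, 0.0628]
ee_rot: [0.545, 0.45, 0.545, -0.45]
contact_force: [-0.2, 0.5, -5.3]
width: 0.0467
```

```bash
python3 -m creep '{"delta_pos":[[0.05,0,0],[0.1,0,0],[0.1,0,0],[0.1,0,0]],"dr":[[0,0,0],[0,0,0],[0,0,0],[0,0,0]]}';  python3 -c "
from h import *
s=manip.get_state();print(s['position'],s['contact_force'],s['moment'])"
```

```text
clock: 11.65
position: [0.5354, 0.2314, 0.0618]
ee_rot: [0.545, 0.45, 0.545, -0.45]
contact_force: [-0.4, -0.3, -6.1]
width: 0.047
[0.535355   0.23138329 0.06180116] [-0.44980795 -0.25269965 -6.12089384] [-0.0002563   0.02292192 -0.01903375]
```

```bash
python3 -m creep '{"delta_pos":[[0.1,0,0],[0.2,0,0],[0.2,0,0],[0.2,0,0]],"dr":[[0,0,0],[0,0,0],[0,0,0],[0,0,0]]}';  python3 -c "
from h import *
s=manip.get_state();print(s['position'],s['contact_force'],s['moment'])"
```

```text
clock: 12.05
position: [0.5353, 0.2314, 0.0597]
ee_rot: [0.545, 0.45, 0.545, -0.45]
contact_force: [-0.5, 0.8, -7.7]
width: 0.0468
[0.53531365 0.23136159 0.05973344] [-0.49231264  0.76770624 -7.66274966] [ 0.05983973  0.0247381  -0.0305462 ]
```

The underside is 4 mm below the pin top with no load, so the pin is in the hole. Lowering gently.

```bash
python3 -m creep '{"delta_pos":[[0.1,0,0],[0.2,0,0],[0.3,0,0],[0.4,0,0],[0.5,0,0],[0.5,0,0]],"dr":[[0,0,0],[0,0,0],[0,0,0],[0,0,0],[0,0,0],[0,0,0]]}'
```

```text
clock: 12.65
position: [0.5352, 0.2314, 0.0546]
ee_rot: [0.545, 0.45, 0.545, -0.45]
contact_force: [0.2, 0.5, -6.1]
width: 0.0466
```

```bash
python3 -m creep '{"delta_pos":[[0.1,0,0],[0.2,0,0],[0.3,0,0],[0.4,0,0],[0.5,0,0],[0.6,0,0],[0.6,0,0]],"dr":[[0,0,0],[0,0,0],[0,0,0],[0,0,0],[0,0,0],[0,0,0],[0,0,0]]}'
```

```text
clock: 13.35
position: [0.5353, 0.2313, 0.0486]
ee_rot: [0.545, 0.45, 0.545, -0.45]
contact_force: [1.0, -0.1, -7.1]
width: 0.0465
```

```bash
python3 -m creep '{"delta_pos":[[0.05,0,0],[0.1,0,0],[0.15,0,0],[0.15,0,0]],"dr":[[0,0,0],[0,0,0],[0,0,0],[0,0,0]]}'; python3 -m creep '{"delta_pos":[[0.03,0,0],[0.06,0,0],[0.06,0,0]],"dr":[[0,0,0],[0,0,0],[0,0,0]]}'
```

```text
clock: 13.75
position: [0.5353, 0.2313, 0.0472]
ee_rot: [0.545, 0.45, 0.545, -0.45]
contact_force: [0.2, 0.6, -6.4]
width: 0.0468
clock: 14.05
position: [0.5354, 0.2315, 0.047]
ee_rot: [0.545, 0.45, 0.545, -0.45]
contact_force: [-0.9, 0.6, -4.0]
width: 0.0467
```

```bash
python3 -m creep '{"delta_pos":[[0.03,0,0],[0.05,0,0],[0.05,0,0]],"dr":[[0,0,0],[0,0,0],[0,0,0]]}'; python3 -c "
from h import *
s=manip.get_state();print(s['position'],s['contact_force'],s['moment'])"
```

```text
clock: 14.35
position: [0.5354, 0.2316, 0.0469]
ee_rot: [0.545, 0.45, 0.545, -0.45]
contact_force: [-2.4, 0.2, 2.5]
width: 0.0464
[0.53542259 0.23155261 0.04688884] [-2.35958786  0.23702351  2.53786861] [-0.03301439  0.66839744 -0.03582967]
```

```bash
python3 -m creep '{"delta_pos":[[0,0,0],[0,0,0],[0,0,0],[0,0,0],[0,0,0],[0,0,0]],"dr":[[0,0,0],[0,0,0],[0,0,0],[0,0,0],[0,0,0],[0,0,0]]}' 0.8 && python3 -m creep '{"delta_pos":[[-0.5,0,0],[-1.5,0,0],[-3,0,0],[-5,0,0],[-8,0,0],[-11,0,0],[-14,0,0],[-16,0,0],[-16,0,0],[-16,0,0]],"dr":[[0,0,0],[0,0,0],[0,0,0],[0,0,0],[0,0,0],[0,0,0],[0,0,0],[0,0,0],[0,0,0],[0,0,0]]}'
python3 - <<'E'
from h import *
s=manip.get_state();print(s['position'],s['contact_force'])
cr=[]
for n,(a,b,c,e) in(('scene',(315,235,432,340)),('side',(150,260,290,380)),('wrist',(180,90,370,270))):
    d=grab(n);P=pts(d);w=P[...,2];r=np.hypot(P[...,0]-.536,P[...,1]-.231)
    m=(r>.03)&(r<.074)&(w>.0265)&(w<.036);q=P[m]
    pl=np.linalg.lstsq(np.c_[q[:,:2]-[.536,.231],np.ones(len(q))],q[:,2],rcond=None)[0]
    t=P[(r<.035)&(w>.078)&(w<.1)]
    print(n,m.sum(),'plane',pl.round(4),cv2.minAreaRect((q[:,:2]*1000).astype(np.float32)),'top',np.median(t[:,2]),t[:,2].max(),(t.min(0)+t.max(0))/2)
    cr.append(cv2.resize(d['pixels'][b:e,a:c],(266,266),interpolation=cv2.INTER_CUBIC))
cv2.imwrite('pics/end.png',np.hstack(cr))
E
```

```text
clock: 14.95
position: [0.5355, 0.2314, 0.0462]
ee_rot: [0.545, 0.45, 0.545, -0.45]
contact_force: [0.9, 0.3, -0.0]
width: 0.0766
clock: 15.95
position: [0.5353, 0.2314, 0.2067]
ee_rot: [0.545, 0.451, 0.545, -0.45]
contact_force: [0.4, -0.5, -0.4]
width: 0.0769
[0.53525983 0.23135896 0.2066682 ] [ 0.36180164 -0.49514039 -0.40697239]
scene 1705 plane [0.002  0.0012 0.0294] ((539.3560180664062, 227.9187469482422), (122.70866394042969, 105.60601043701172), 15.882509231567383) top 0.08285037595676613 0.0878392881970349 [0.53861682 0.22996462 0.08293207]
side 2548 plane [ 0.0005 -0.0013  0.03  ] ((534.5569458007812, 236.13966369628906), (119.98048400878906, 108.45328521728516), 16.291423797607422) top 0.08351984290881986 0.08789620813182877 [0.53487095 0.23226506 0.08295005]
wrist 6247 plane [0.0009 0.0002 0.0297] ((535.3224487304688, 230.56402587890625), (120.34999084472656, 92.4344482421875), 16.30281639099121) top 0.08432438613885614 0.08687126055653882 [0.53526262 0.23068206 0.08244138]
```

View pics/end.png

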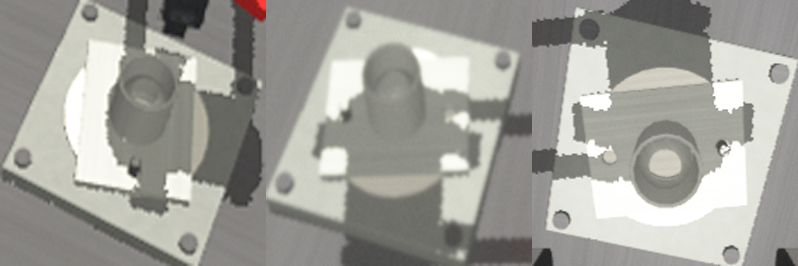

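The end crops show the plate flat on the ring with the pin standing through one hole, at (134,168) in the left panel and (723,147) in the right. The plate's top face is at 29.4–30.0 mm in the three views (30 expected), with tilt under 0.003 rad. The gripper is clear.

```bash
python3 -c "
from rig import manip
print(manip.sign_off())"
```

```text
the job is handed in; nothing more can be done
None
```

The flange is loaded on the grey jig, fully home and released, and the job is handed in at about 16 s of the 67 s allowed. I gripped the bare-steel flange by its stub and turned it about 0.19 rad in the air to the pin angle seen in the cameras. I then lowered it over the mandrel, and the pin entered a hole at the first try, so no searching turn was needed.

- **Seating:** after release the plate's top face measured 29.4–30.0 mm in the three views (30 expected), with tilt under 0.003 rad. The pin shows through one hole and the flange centre is within about 1 mm of the jig axis.
- **Forces:** there was no measurable contact until the ring. The highest load I read there was about 9 N including the flange's weight, with a brief 0.7 N m tilting moment that was gone after release. I read forces only at the end of each move, so a short peak in between would not show.
- **Camera disagreement:** the scene and side cameras differed by about 4 mm in x, as their calibration allows. I worked from positions relative to the jig, and the wrist camera agreed with those.
- **Not checked:** I did not re-measure the bystander objects at the end. The planned paths stayed clear of them and no force reading suggested a touch.

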